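# Nest the tapered sleeves loosely in the autoclave stand

## Robot

A 6-joint arm with a two-finger parallel gripper is mounted at the origin on the work surface. World frame = base frame: x ahead of the robot, y to its left, z up, the work surface at z = 0. Lengths are in m, angles in rad, forces in N, time in s.
With the tool pointing down it reaches from about 0.35 to 0.775 m from the base axis. Payload 7.3 kg.
Tool frame: the origin (TCP) lies midway between the tips of the shut fingers; the grasp point (between the pads) lies grasp_offset behind it (grasp_offset is the distance from the TCP to the grasp point, in m); z points along the fingers, y is the line along which they close (so a half turn about z gives the same grasp; the last joint's range is limited). The gripper opens to 92 mm and grips with 3 to 60 N. Pads are 19 mm wide; open, the fingers measure 130 mm over their backs; the gripper's body (75 mm by 190 mm) begins 47 mm behind the grasp point.
Start: joints at [-1.293, 0.342, 1.524, -0, 1.275, -0.146], TCP at [0.216, -0.479, 0.227] pointing down, gripper open.
Joint ranges: [-2.53, 2.53], [-0.77, 2.02], [0.04, 2.7], [-1, 4.14], [0.28, 2.66], [-3.11, 3.11]. Speed limits (rad/s): [2.57, 2.57, 3.14, 3.14, 3.14, 3.14].

## Interface

Orientations are given as [roll, pitch, yaw] about the fixed x, y, z axes, in that order (R = Rz(yaw) Ry(pitch) Rx(roll)).
In Python, from cell import * gives the robot as it stands.
- The arm moves only by the tool step_arm, never from a script. Its argument "plan" is a list of rows, each a list of 5 numbers: the closure, from -1 (fully open) to 1 (shut), then the shift along the tool's x, y, z in m, then the turn about the tool's z in rad. In form: [[hand, x, y, z, twist], ...]. A call has 1 to 20 rows; each row is the pose to reach, as a shift and turn from the pose commanded when the call began, along the tool's axes at that moment; what a row does not reach only later rows make up. A row lasts 1/8 s, in which the tool goes at most 62.5 mm and 10.7 degrees, less where a joint would pass 70% of its speed; a pose out of reach is approached as far as the arm can. A call with a gripper value outside its range is refused whole. The fingers move at their own pace and stop on an object; "grip_force" is the grip in N (left out, the last holds). Time passes only in rows, so rows that repeat a pose let the fingers close. It gives the time, the measured TCP pose, the force, the opening and the grip force at its end, in the units of the state.
- observe(): the state, without advancing time (a new reading comes with each control period).
- read_camera(name): name is "scene" or "top" or "wrist"; returns a dict with "img" (400x640x3 uint8, red, green, blue), "range_z" (400x640 float32, m along the optical axis (not along the pixel's ray), 0 where there is no reading), "fx", "fy", "cx", "cy" (pixels), "R" (3x3) and "t" (3): a world point X has camera coordinates R X + t; the wrist camera has in their place "T_tool_cam" (4x4, takes a point from camera to tool coordinates, whose origin is the TCP and whose axes are the flange's). Camera axes: x right, y down, z forward; pixel columns grow to the right and rows downward; lengths in m; the calibration is good to about 2 mm. A picture is of the moment at which its call begins: read the wrist's pose just before it.
- hand_in(): hands the job in; it is judged then, once.
The state is a dict: "time": time; "qpos": joint angles; "qvel": joint speeds; "joint_efforts": joint torques, N m; "tool_pos": TCP position; "tool_rot": TCP orientation; "contact_force": force on the tool from outside, world axes, zero at the start; "torque": the same for the moment, N m; "opening": finger opening in m; "grip_force": force on a finger pad.
Only numpy, scipy, OpenCV 4.12 (cv2) and the standard library are available. Lean on these libraries where they do the work, as an engineer would, in place of code of your own. Each camera call takes 0.05 s, during which the arm holds its last target. There are 200 camera calls.

## Task

Get the two tapered reducing sleeves ready for the autoclave: set the larger purple one, narrow end down, in the blue socket of the white stand and let go of it, then set the smaller teal one in the purple one. Lower each until it just rests, upright and loose, and release it there: do not drop it in, and do not press, because pressing drives the blue socket down into the stand and the sleeves jam. Leave the tube rack, the beaker and the amber bottle where they are.

Things in the scene. Friction and masses are not known exactly. Their poses are not given: they have to be found in the camera images.
- sleeve_mid: Larger, purple tapered sleeve, 160 g, slippery, standing narrow end down. 93 mm tall. Outside: foot 34 mm across, a cone widening to 60 mm at 37 mm above the foot, then straight, 60 mm across, to the top: grip that part, near the top. Origin: centre of its underside, z up. Resting loosely in the blue socket, its underside is 51 mm below the socket's mouth and 42 mm of it stand out.
- sleeve_mid_mouth (a point): Centre of the top rim of the purple sleeve, 93 mm above its underside, same axes. The bore is 52 mm across here and narrows by 0.70 mm in diameter per mm of depth, to 24 mm at 40 mm depth.
- sleeve_small: Smaller, teal tapered sleeve, 80 g, slippery, standing narrow end down. 79 mm tall. Outside: foot 26 mm across, a cone widening to 42 mm at 23 mm above the foot, then straight, 42 mm across, to the top: grip that part, near the top. Origin: centre of its underside, z up. Resting loosely in the purple sleeve, its underside is 37 mm below that one's mouth and 42 mm of it stand out.
- sleeve_small_mouth (a point): Centre of the top rim of the teal sleeve, 79 mm above its underside, same axes. The opening here is 32 mm across.
- stand: The white stand, fixed to the bench: a base plate 130 x 130 x 10 mm with an upright tube 94 mm across whose top is 74 mm above the bench. The blue socket sits in this tube. Origin: centre of its underside on the bench, z up.
- receiver_mouth (a point): Centre of the mouth of the blue socket, at the top of its rim, 95 mm above the bench while the socket is up; z up. The rim is 94 mm across, 6 mm thick and stands 15 mm clear of the white tube below. The bore is 70 mm across at the mouth and narrows by 0.70 mm in diameter per mm of depth, to 32 mm at 55 mm depth.
- receiver (a joint): How far the blue socket has been driven down into the stand, in m: 0 (up, at the start) to 0.015 (jammed on the stand). It carries the sleeves' weight but slides down when pushed with more than about 10 N, and stays down.
- tube_rack: Loose white rack of capped blood tubes, 200 x 70 mm (long along its x), 98 mm tall with the tubes. Not to be moved. Origin: centre of its underside.
- beaker: Loose glass beaker, 66 mm across, 75 mm tall. Not to be moved. Origin: centre of its underside.
- reagent: Loose amber bottle with a blue cap, 60 mm across, 130 mm tall. Not to be moved. Origin: centre of its underside.
There are look-alikes about, which are no part of the job. Leave any yellow look-alike of the sleeve_mid alone. What is shaped like the sleeve_small but yellow is not meant.

How it is judged:
By the outcome, as a careful person would: the job done as asked, in the order asked, and still so for the second after the job is handed in, with the robot touching nothing.
It also fails if it takes over 69 s, if anything falls off the work surface, if the arm or the gripper's body presses on something with over 40 N, if the wrist force passes 120 N, or if a joint passes its speed limit or range.

## Working session

There is one attempt and no reset: what is moved stays moved. The work goes in short steps, Python scripts to look and compute and a tool call to move; the robot and the scene stay as the last step left them, time stands still between calls to the robot, and variables do not carry over. Pictures are saved under pics/ and viewed, at most 10 in all, crops included, and the job is handed in when it is done.

Besides the shell and the picture viewer there is one more tool, called after "Request:" by a JSON object that holds its "name" and its "arguments", one argument or row to a line. step_arm: Moves the arm, as the interface text tells. Its arguments: {"type":"object","properties":{"plan":{"type":"array","items":{"type":"array","items":{"type":"number"}}},"grip_force":{"type":"number"}},"required":["plan"]}

```bash
mkdir -p pics; ls; python3 - <<'E'
from cell import *
import cv2,numpy as np
s=observe();print({k:np.round(v,4).tolist() for k,v in s.items()})
for n in("scene","top"):
    c=read_camera(n);np.savez(f"pics/{n}0.npz",**c)
    cv2.imwrite(f"pics/{n}0.png",c["img"][:,:,::-1]);print(n,c["fx"],c["cx"],c["cy"],c["R"].round(3).tolist(),c["t"].round(3).tolist())
E
```

```text
pics
{'time': 0.0, 'qpos': [-1.293, 0.3427, 1.525, -0.0, 1.2754, -0.146], 'qvel': [0.0017, 0.002, 0.001, -0.0001, -0.0012, 0.0003], 'joint_efforts': [0.001, -43.1233, -24.4216, 0.0718, 0.056, -0.0001], 'tool_pos': [0.2158, -0.4782, 0.226], 'tool_rot': [-3.14, -0.0002, 0.4238], 'contact_force': [0.8462, -0.0702, -0.4382], 'torque': [0.0187, -0.0733, 0.0614], 'grip_force': 0.0, 'opening': 0.0919}
scene 520.4514268698889 315.6024819974784 198.8381776527439 [[0.525, 0.851, -0.007], [0.72, -0.448, -0.53], [-0.454, 0.274, -0.848]] [-0.373, -0.361, 1.706]
top 450.1045105042225 327.29324336084426 197.09649026143003 [[0.001, -1.0, 0.026], [-0.992, -0.004, -0.124], [0.124, -0.025, -0.992]] [0.062, 0.612, 1.12]
```

View pics/scene0.png

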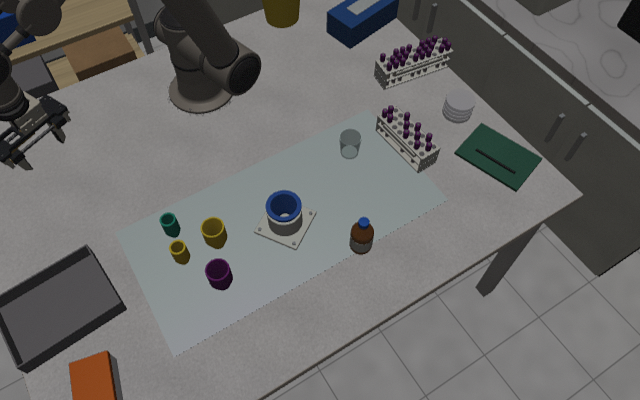

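View pics/top0.png

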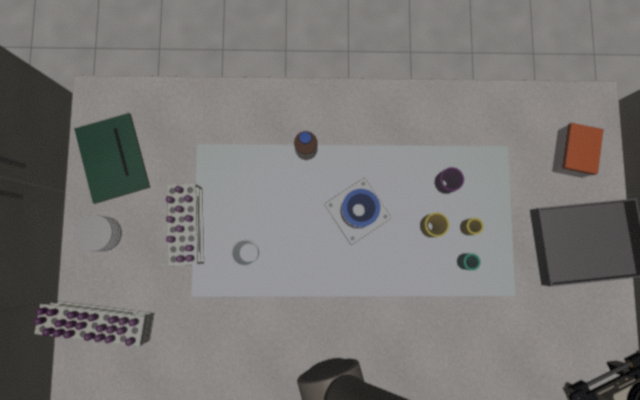

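Candidates, scene / top pixels:
- Purple sleeve: (219,273) / (450,180), chosen.
- Large yellow look-alike: (214,232) / (435,225), left alone.
- Teal sleeve: (170,224) / (470,261), chosen.
- Small yellow look-alike: (179,250) / (473,226), left alone.
- Blue socket: (284,205) / (360,209). The blue box and bottle cap are not it.

Next I measure them and make a crop to check the choice.

```bash
cat > h.py <<'E'
import numpy as np,cv2
from scipy.optimize import least_squares
HUE={"purple":((140,165),.093,.030),"teal":((75,95),.079,.021),"blue":((105,125),.095,.047),"yellow":((20,32),.093,.030)}
def mask(img,col):
    h=cv2.cvtColor(np.ascontiguousarray(img),cv2.COLOR_RGB2HSV);lo,hi=HUE[col][0]
    return cv2.inRange(h,(lo,100,35),(hi,255,255))
def world(c,u,v,z,tool=None):
    "pixels+depth -> world; tool=(R,p) for the wrist"
    P=np.stack([(u-c["cx"])/c["fx"]*z,(v-c["cy"])/c["fy"]*z,z],-1)
    if tool is None: return (P-c["t"])@c["R"]
    T=c["T_tool_cam"];return (P@T[:3,:3].T+T[:3,3])@tool[0].T+tool[1]
def fitc(P,r=None):
    m=P.mean(0)
    f=(lambda q:np.hypot(*(P-q[:2]).T)-(r or q[2]))
    return least_squares(f,[*m,.03],loss="soft_l1",f_scale=.001).x
E
python3 - <<'E'
from h import *
for n in("scene","top"):
    c=dict(np.load(f"pics/{n}0.npz"))
    for col in("purple","teal","blue","yellow"):
        m=mask(c["img"],col);k,l,st,ce=cv2.connectedComponentsWithStats(m)
        for i in range(1,k):
            if st[i,4]<60: continue
            v,u=np.nonzero(l==i);z=c["range_z"][v,u];W=world(c,u,v,z)
            top=W[(z>0)&(np.abs(W[:,2]-HUE[col][1])<.008)]
            print(n,col,ce[i].round(),st[i].tolist(),"zmax",np.percentile(W[:,2],95).round(3),"mean top",top.mean(0).round(4) if len(top) else 0,len(top),
             "mid",((top.max(0)+top.min(0))/2).round(4) if len(top) else 0,(np.ptp(top,0)).round(3) if len(top) else 0)
c=np.load("pics/scene0.npz")["img"][170:310,130:330,::-1]
cv2.imwrite("pics/crop0.png",cv2.resize(c,None,fx=4,fy=4,interpolation=cv2.INTER_CUBIC))
E
```

```text
scene purple [217. 269.] [205, 259, 25, 23, 367] zmax 0.094 mean top [ 0.6526 -0.246   0.0908] 181 mid [ 0.6546 -0.2457  0.0914] [0.059 0.057 0.012]
scene teal [499. 156.] [456, 124, 86, 66, 2657] zmax 0.017 mean top 0 0 mid 0 0
scene teal [169. 224.] [160, 213, 19, 24, 315] zmax 0.08 mean top [ 0.4508 -0.2931  0.077 ] 117 mid [ 0.4486 -0.2925  0.0774] [0.043 0.04  0.013]
scene blue [359.  20.] [327, 0, 72, 48, 1931] zmax 0.093 mean top [0.0437 0.5715 0.0905] 606 mid [0.0359 0.6039 0.0927] [0.131 0.228 0.011]
scene blue [ 7. 25.] [0, 12, 19, 31, 400] zmax -0.063 mean top 0 0 mid 0 0
scene blue [26. 40.] [15, 34, 21, 14, 98] zmax -0.177 mean top 0 0 mid 0 0
scene blue [283. 205.] [266, 190, 35, 32, 848] zmax 0.098 mean top [ 0.5808 -0.0193  0.094 ] 460 mid [ 0.5797 -0.0188  0.0941] [0.097 0.094 0.014]
scene blue [363. 222.] [358, 217, 11, 12, 107] zmax 0.135 mean top 0 0 mid 0 0
scene yellow [281.  12.] [262, 0, 38, 28, 875] zmax 0.115 mean top [-0.1204  0.3721  0.093 ] 128 mid [-0.1401  0.3838  0.093 ] [0.083 0.107 0.016]
scene yellow [214. 232.] [201, 217, 26, 32, 619] zmax 0.094 mean top [ 0.5391 -0.2052  0.091 ] 172 mid [ 0.5405 -0.205   0.0914] [0.061 0.059 0.013]
scene yellow [179. 251.] [169, 240, 21, 24, 357] zmax 0.082 mean top [ 0.5448 -0.3132  0.0854] 2 mid [ 0.5448 -0.3132  0.0854] [0.031 0.013 0.   ]
top blue [305. 137.] [300, 132, 11, 11, 95] zmax 0.131 mean top 0 0 mid 0 0
top blue [360. 207.] [343, 190, 36, 36, 484] zmax 0.096 mean top [ 0.5815 -0.0152  0.0925] 466 mid [ 0.5803 -0.016   0.0929] [0.086 0.087 0.012]
top yellow [436. 223.] [424, 213, 25, 23, 289] zmax 0.093 mean top [ 0.5405 -0.1998  0.0896] 139 mid [ 0.5404 -0.2011  0.0902] [0.054 0.057 0.01 ]
top yellow [474. 226.] [466, 219, 17, 15, 138] zmax 0.079 mean top 0 0 mid 0 0
```

View pics/crop0.png

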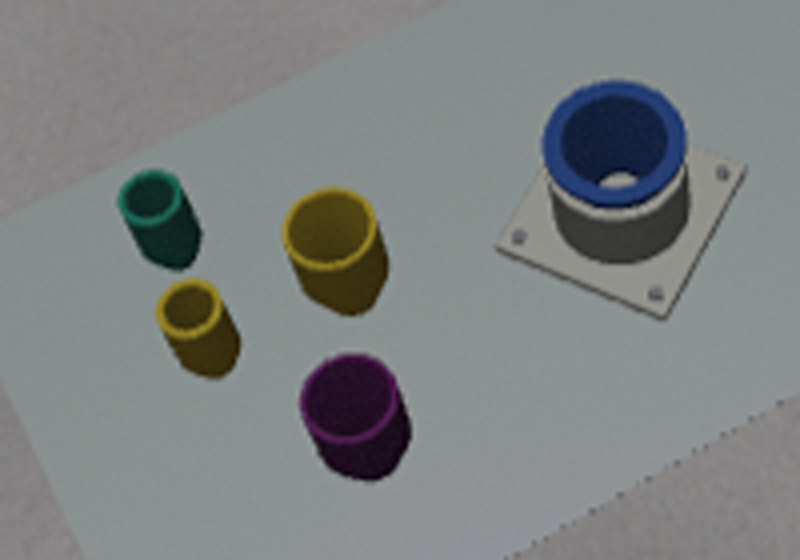

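The crop confirms the purple sleeve (350,415), the teal sleeve (155,215), their yellow look-alikes and the socket (615,145). I'll move above the purple one at the current height.

Request:
{"name": "step_arm", "arguments": {
  "plan": [
    [-1, 0.06, -0.004, 0, 0.05],
    [-1, 0.12, -0.008, 0, 0.1],
    [-1, 0.18, -0.012, 0, 0.16],
    [-1, 0.24, -0.016, 0, 0.22],
    [-1, 0.3, -0.02, 0, 0.28],
    [-1, 0.36, -0.024, 0, 0.34],
    [-1, 0.42, -0.028, 0, 0.4],
    [-1, 0.47, -0.03, 0, 0.424],
    [-1, 0.496, -0.032, 0, 0.424],
    [-1, 0.496, -0.032, 0, 0.424],
    [-1, 0.496, -0.032, 0, 0.424],
    [-1, 0.496, -0.032, 0, 0.424],
    [-1, 0.496, -0.032, 0, 0.424]
  ]
}}

```text
time: 1.72
tool_pos: [0.6543, -0.2462, 0.2271]
tool_rot: [3.141, -0.0, -0.001]
contact_force: [-0.2, 0.2, -0.3]
opening: 0.0918
grip_force: 0.0
```

```bash
cat >> h.py <<'E'
from scipy.spatial.transform import Rotation as Ro
def wrist(name,cols):
    from cell import observe,read_camera
    s=observe();c=read_camera("wrist");t=(Ro.from_euler("xyz",s["tool_rot"]).as_matrix(),np.array(s["tool_pos"]))
    cv2.imwrite(f"pics/{name}.png",c["img"][:,:,::-1]);np.savez(f"pics/{name}.npz",**c)
    print("tcp",t[1].round(4),np.round(s["tool_rot"],4),"F",np.round(s["contact_force"],2),"open",round(s["opening"],4))
    for col in cols:
        m=mask(c["img"],col);k,l,st,ce=cv2.connectedComponentsWithStats(m)
        for i in range(1,k):
            if st[i,4]<300: continue
            v,u=np.nonzero(l==i);W=world(c,u,v,c["range_z"][v,u],t);W=W[c["range_z"][v,u]>0]
            if not len(W): continue
            zt=np.percentile(W[:,2],97);T=W[W[:,2]>zt-.004][:,:2]
            h=cv2.convexHull(T.astype(np.float32)*1000)[:,0]/1000
            print(col,ce[i].round(),st[i].tolist(),"ztop",zt.round(4),"hull circle",fitc(h).round(4),"ext",np.ptp(T,0).round(4),"mid",((T.max(0)+T.min(0))/2).round(4))
    return c,t
E
python3 - <<'E'
from h import *
import cell
print([n for n in dir(cell) if n[0]!="_"],getattr(cell,"grasp_offset",None))
c,t=wrist("w1",["purple","yellow"]);print(c["T_tool_cam"].round(3).tolist(),c["fx"])
E
```

```text
['IKError', 'grasp_offset', 'hand_in', 'observe', 'read_camera'] 0.0188
tcp [ 0.6543 -0.2462  0.2271] [ 3.1413e+00 -3.0000e-04 -1.5000e-03] F [-0.21  0.2  -0.26] open 0.0918
purple [321. 184.] [289, 147, 65, 70, 3222] ztop 0.0941 hull circle [ 0.6543 -0.2471  0.029 ] ext [0.0581 0.0569] mid [ 0.6544 -0.247 ]
yellow [283. 272.] [251, 243, 59, 51, 2314] ztop 0.0945 hull circle [ 0.6158 -0.2113  0.0739] ext [0.1406 0.0661] mid [ 0.6153 -0.2111]
yellow [374. 273.] [355, 248, 43, 46, 1484] ztop 0.0807 hull circle [ 0.613  -0.2923  0.0792] ext [0.1508 0.0677] mid [ 0.6106 -0.2912]
[[0.0, -0.952, -0.307, 0.083], [1.0, 0.001, -0.001, 0.001], [0.001, -0.307, 0.952, -0.158], [0.0, 0.0, 0.0, 1.0]] 342.68129321880036
```

View pics/w1.png

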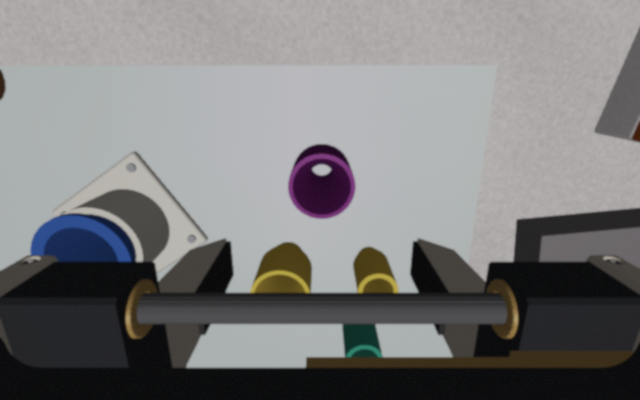

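Purple rim at (321,184) px, centre (0.654,-0.247), top at 94 mm, which matches the sizes given. The yellow pair is clear of the fingers. Descending to grip 10 mm below the rim.

Request:
{"name": "step_arm", "arguments": {
  "plan": [
    [-1, 0, 0.001, 0.04, 0],
    [-1, 0, 0.001, 0.08, 0],
    [-1, 0, 0.001, 0.12, 0],
    [-1, 0, 0.001, 0.15, 0],
    [-1, 0, 0.001, 0.163, 0],
    [-1, 0, 0.001, 0.163, 0],
    [-1, 0, 0.001, 0.163, 0],
    [-0.2, 0, 0.001, 0.163, 0],
    [0, 0, 0.001, 0.163, 0],
    [0.2, 0, 0.001, 0.163, 0],
    [0.2, 0, 0.001, 0.163, 0],
    [0.2, 0, 0.001, 0.163, 0],
    [0.2, 0, 0.001, 0.163, 0]
  ],
  "grip_force": 20
}}

```text
time: 3.4
tool_pos: [0.655, -0.2465, 0.0639]
tool_rot: [3.141, -0.0, -0.0]
contact_force: [-0.1, 0.1, 2.2]
opening: 0.0601
grip_force: 20.0
```

Request:
{"name": "step_arm", "arguments": {
  "plan": [
    [0.2, 0, 0, -0.01, 0],
    [0.2, 0, 0, -0.04, 0],
    [0.2, 0, 0, -0.08, 0],
    [0.2, 0, 0, -0.12, 0],
    [0.2, 0, 0, -0.16, 0],
    [0.2, 0, 0, -0.18, 0],
    [0.2, -0.02, -0.03, -0.18, 0],
    [0.2, -0.05, -0.06, -0.18, 0],
    [0.2, -0.08, -0.09, -0.18, 0],
    [0.2, -0.11, -0.12, -0.18, 0],
    [0.2, -0.125, -0.147, -0.18, 0],
    [0.2, -0.125, -0.147, -0.18, 0],
    [0.2, -0.125, -0.147, -0.18, 0],
    [0.2, -0.125, -0.147, -0.18, 0],
    [0.2, -0.125, -0.147, -0.18, 0]
  ]
}}

```text
time: 5.28
tool_pos: [0.5301, -0.1, 0.2434]
tool_rot: [3.142, 0.0, -0.001]
contact_force: [-0.4, 0.1, -0.8]
opening: 0.0601
grip_force: 20.0
```

```bash
python3 - <<'E'
from h import *
c,t=wrist("w2",["purple","blue"])
E
```

```text
tcp [ 0.5301 -0.1     0.2434] [ 3.1416e+00  3.0000e-04 -1.0000e-03] F [-0.45  0.11 -0.84] open 0.0601
purple [321. 250.] [251, 192, 142, 102, 10641] ztop 0.2737 hull circle [ 0.5366 -0.1012  0.0301] ext [0.0347 0.0604] mid [ 0.5443 -0.1013]
purple [321. 334.] [268, 324, 107, 24, 1740] ztop 0.2735 hull circle [ 0.525  -0.1017  0.0264] ext [0.0145 0.0478] mid [ 0.5057 -0.1011]
blue [228. 123.] [177, 71, 105, 106, 8000] ztop 0.0965 hull circle [ 0.5813 -0.0201  0.046 ] ext [0.0911 0.0921] mid [ 0.5809 -0.0198]
```

View pics/w2.png

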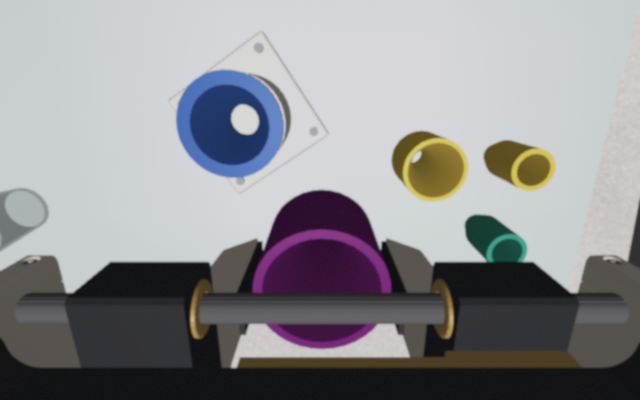

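The socket mouth is at (230,123) px, (0.5808,-0.0195), z 96 mm, matching its given size. The purple sleeve is upright in the grip. Next I move over the socket, then lower to about 12 mm above rest.

Request:
{"name": "step_arm", "arguments": {
  "plan": [
    [0.2, 0.018, -0.03, 0, 0],
    [0.2, 0.038, -0.06, 0, 0],
    [0.2, 0.0505, -0.081, 0, 0],
    [0.2, 0.0505, -0.081, 0, 0],
    [0.2, 0.0505, -0.081, 0.02, 0],
    [0.2, 0.0505, -0.081, 0.05, 0],
    [0.2, 0.0505, -0.081, 0.08, 0],
    [0.2, 0.0505, -0.081, 0.1, 0],
    [0.2, 0.0505, -0.081, 0.115, 0],
    [0.2, 0.0505, -0.081, 0.123, 0],
    [0.2, 0.0505, -0.081, 0.123, 0],
    [0.2, 0.0505, -0.081, 0.123, 0],
    [0.2, 0.0505, -0.081, 0.123, 0]
  ]
}}

```text
time: 6.95
tool_pos: [0.5808, -0.0185, 0.1214]
tool_rot: [3.141, -0.001, -0.0]
contact_force: [0.8, 0.3, -1.0]
opening: 0.0595
grip_force: 20.0
```

```bash
cat >> h.py <<'E'
def ring(name,n,cols,shift=None,depth=.007):
    from cell import read_camera
    c=read_camera(n);np.savez(f"pics/{name}.npz",**c);cv2.imwrite(f"pics/{name}.png",c["img"][:,:,::-1])
    for col,lim in cols.items():
        v,u=np.nonzero(mask(c["img"],col));z=c["range_z"][v,u];W=world(c,u,v,z)[z>0]
        W=W[np.hypot(*(W[:,:2]-lim).T)<.08]
        if len(W)<20: print(n,col,"none");continue
        zt=np.percentile(W[:,2],95);T=W[W[:,2]>zt-depth][:,:2]
        h=cv2.convexHull(T.astype(np.float32)*1000)[:,0]/1000
        print(n,col,len(W),"ztop",zt.round(4),"circ",fitc(h).round(4),"mid",((T.max(0)+T.min(0))/2).round(4),np.ptp(T,0).round(3))
    return c
E
python3 - <<'E'
from h import *
wrist("w3",["purple","blue"])
for n in("scene","top"): c=ring(n+"3",n,{"purple":[.58,-.02],"blue":[.58,-.02]})
c=dict(np.load("pics/scene3.npz"))["img"][140:240,220:360,::-1]
w=cv2.imread("pics/w3.png")[100:400,110:530]
cv2.imwrite("pics/c3.png",np.hstack([cv2.resize(c,(420,300),interpolation=cv2.INTER_CUBIC),cv2.resize(w,(375,300))]))
E
```

```text
tcp [ 0.5808 -0.0185  0.1214] [ 3.1412e+00 -1.4000e-03 -1.0000e-04] F [ 0.76  0.28 -1.02] open 0.0595
purple [321. 250.] [251, 192, 141, 102, 10754] ztop 0.1517 hull circle [ 0.5873 -0.0194  0.0299] ext [0.0343 0.0604] mid [ 0.5948 -0.0197]
purple [321. 334.] [268, 324, 107, 24, 1731] ztop 0.1516 hull circle [ 0.5771 -0.0197  0.0276] ext [0.0142 0.0476] mid [ 0.5569 -0.0196]
blue [323. 196.] [243, 157, 159, 94, 6467] ztop 0.0966 hull circle [ 0.5824 -0.0202  0.0458] ext [0.0561 0.0924] mid [ 0.6003 -0.0202]
scene purple 193 ztop 0.1534 circ [ 0.5791 -0.0178  0.0294] mid [ 0.5852 -0.02  ] [0.046 0.063]
scene blue 316 ztop 0.0987 circ [ 0.5839 -0.0206  0.0446] mid [ 0.5954 -0.019 ] [0.068 0.093]
top purple none
top blue 115 ztop 0.0959 circ [ 0.5721 -0.0171  0.0364] mid [ 0.547  -0.0239] [0.02  0.054]
```

View pics/c3.png

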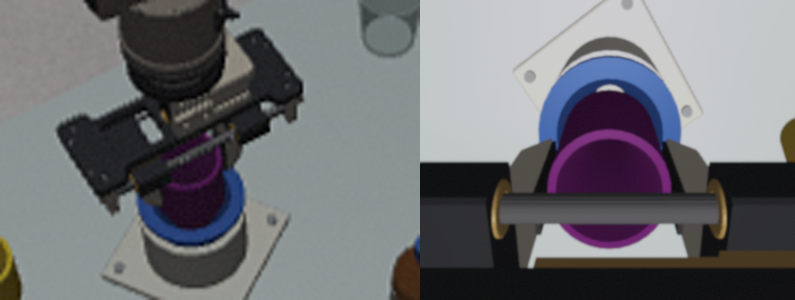

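The wrist view shows the purple sleeve sitting inside the blue bore, concentric to within about 1 mm and roughly 13 mm above rest. Now a careful descent with a light grip.

Request:
{"name": "step_arm", "arguments": {
  "plan": [
    [0.2, 0.0005, 0.0005, 0.003, 0],
    [0.2, 0.0005, 0.0005, 0.006, 0],
    [0.2, 0.0005, 0.0005, 0.008, 0],
    [0.2, 0.0005, 0.0005, 0.009, 0],
    [0.2, 0.0005, 0.0005, 0.01, 0],
    [0.2, 0.0005, 0.0005, 0.01, 0],
    [0.2, 0.0005, 0.0005, 0.01, 0]
  ],
  "grip_force": 8
}}

```text
time: 7.98
tool_pos: [0.581, -0.019, 0.1108]
tool_rot: [3.141, -0.0, -0.0]
contact_force: [0.7, -0.8, -1.9]
opening: 0.0603
grip_force: 8.0
```

Request:
{"name": "step_arm", "arguments": {
  "plan": [
    [0.2, 0, 0, 0.0007, 0],
    [0.2, 0, 0, 0.0014, 0],
    [0.2, 0, 0, 0.0014, 0],
    [0.2, 0, 0, 0.0014, 0]
  ]
}}

```text
time: 8.48
tool_pos: [0.5812, -0.019, 0.1095]
tool_rot: [3.141, -0.001, -0.0]
contact_force: [1.8, -0.5, -0.7]
opening: 0.0601
grip_force: 8.0
```

```bash
python3 - <<'E'
from h import *
wrist("w4",["purple","blue"])
E
```

```text
tcp [ 0.5812 -0.019   0.1095] [ 3.1413e+00 -8.0000e-04 -3.0000e-04] F [ 1.78 -0.51 -0.66] open 0.0601
purple [321. 249.] [251, 190, 141, 104, 10822] ztop 0.1399 hull circle [ 0.5875 -0.02    0.0302] ext [0.0339 0.0606] mid [ 0.5952 -0.0202]
purple [321. 334.] [268, 324, 107, 24, 1716] ztop 0.1394 hull circle [ 0.5771 -0.0201  0.0273] ext [0.0146 0.0478] mid [ 0.557  -0.0202]
blue [321. 199.] [238, 162, 168, 88, 6283] ztop 0.0965 hull circle [ 0.5825 -0.0202  0.0458] ext [0.046  0.0923] mid [ 0.6053 -0.0202]
```

Request:
{"name": "step_arm", "arguments": {
  "plan": [
    [0.2, 0.0006, 0, 0, 0],
    [0.2, 0.0006, 0, 0.0006, 0],
    [0.2, 0.0006, 0, 0.0006, 0],
    [0.2, 0.0006, 0, 0.0006, 0]
  ]
}}

```text
time: 9.02
tool_pos: [0.5815, -0.0189, 0.1087]
tool_rot: [3.141, 0.0, -0.0]
contact_force: [1.3, -1.3, -0.3]
opening: 0.0599
grip_force: 8.0
```

Request:
{"name": "step_arm", "arguments": {
  "plan": [
    [0.2, 0.0005, 0.0003, 0.0003, 0],
    [0.2, 0.0005, 0.0003, 0.0006, 0],
    [0.2, 0.0005, 0.0003, 0.0006, 0],
    [0.2, 0.0005, 0.0003, 0.0006, 0]
  ]
}}

```text
time: 9.52
tool_pos: [0.5819, -0.0191, 0.1081]
tool_rot: [-3.141, 0.0, -0.0]
contact_force: [1.8, 0.9, 0.6]
opening: 0.0603
grip_force: 8.0
```

Request:
{"name": "step_arm", "arguments": {
  "plan": [
    [0.2, 0, 0, 0.0003, 0],
    [0.2, 0, 0, 0.0003, 0],
    [-0.4, 0, 0, 0.0003, 0],
    [-0.5, 0, 0, 0.0003, 0],
    [-1, 0, 0, 0.0003, 0],
    [-1, 0, 0, 0.0003, 0],
    [-1, 0, 0, 0.0003, 0],
    [-1, 0, 0, 0, 0],
    [-1, 0, 0, -0.02, 0],
    [-1, 0, 0, -0.05, 0],
    [-1, 0, 0, -0.09, 0],
    [-1, 0, 0, -0.13, 0],
    [-1, 0, 0, -0.13, 0],
    [-1, 0, 0, -0.13, 0]
  ]
}}

```text
time: 11.28
tool_pos: [0.5816, -0.0191, 0.2375]
tool_rot: [-3.142, 0.001, -0.0]
contact_force: [0.5, 0.3, -0.1]
opening: 0.0919
grip_force: 0.0
```

```bash
python3 - <<'E'
from h import *
wrist("w5",["purple","blue"])
E
```

```text
tcp [ 0.5816 -0.0191  0.2375] [-3.1415e+00  9.0000e-04 -2.0000e-04] F [ 0.47  0.31 -0.09] open 0.0919
purple [321. 195.] [285, 153, 74, 79, 4148] ztop 0.1381 hull circle [ 0.5818 -0.0201  0.0294] ext [0.0589 0.0582] mid [ 0.5818 -0.0203]
blue [321. 165.] [271, 132, 101, 89, 2935] ztop 0.0967 hull circle [ 0.5816 -0.02    0.0459] ext [0.0823 0.0915] mid [ 0.5868 -0.02  ]
```

View pics/w5.png

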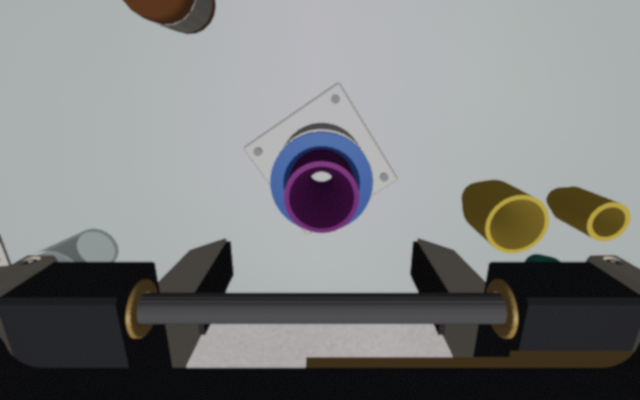

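The purple sleeve is upright and loose in the socket, standing out 41.4 mm; it and the blue rim are concentric at (321,190) px, and the socket is still up. On to the teal sleeve.

Request:
{"name": "step_arm", "arguments": {
  "plan": [
    [-1, -0.02, 0.04, 0, 0],
    [-1, -0.045, 0.09, 0, 0],
    [-1, -0.07, 0.14, 0, 0],
    [-1, -0.09, 0.19, 0, 0],
    [-1, -0.115, 0.24, 0, 0],
    [-1, -0.132, 0.273, 0, 0],
    [-1, -0.132, 0.273, 0.02, 0],
    [-1, -0.132, 0.273, 0.04, 0],
    [-1, -0.132, 0.273, 0.04, 0],
    [-1, -0.132, 0.273, 0.04, 0]
  ]
}}

```text
time: 12.58
tool_pos: [0.4501, -0.2922, 0.1982]
tool_rot: [-3.141, 0.0, -0.0]
contact_force: [-0.1, -0.2, -0.3]
opening: 0.0919
grip_force: 0.0
```

```bash
python3 - <<'E'
from h import *
wrist("w6",["teal","yellow"])
E
```

```text
tcp [ 0.4501 -0.2922  0.1982] [-3.1415e+00  2.0000e-04 -0.0000e+00] F [-0.13 -0.24 -0.3 ] open 0.0919
teal [322. 186.] [299, 157, 47, 57, 2009] ztop 0.0803 hull circle [ 0.4503 -0.2939  0.0203] ext [0.0411 0.039 ] mid [ 0.4502 -0.2938]
yellow [205.  76.] [161, 33, 94, 86, 5984] ztop 0.0942 hull circle [ 0.5403 -0.2066  0.0296] ext [0.0584 0.0599] mid [ 0.5404 -0.2065]
yellow [337.  80.] [311, 53, 53, 56, 1939] ztop 0.0805 hull circle [ 0.5377 -0.3051  0.02  ] ext [0.04   0.0399] mid [ 0.5378 -0.3052]
```

Request:
{"name": "step_arm", "arguments": {
  "plan": [
    [-1, 0, 0.001, 0.04, 0],
    [-1, 0, 0.001, 0.08, 0],
    [-1, 0, 0.001, 0.12, 0],
    [-1, 0, 0.001, 0.14, 0],
    [-1, 0, 0.001, 0.148, 0],
    [-1, 0, 0.001, 0.148, 0],
    [-1, 0, 0.001, 0.148, 0],
    [0, 0, 0.001, 0.148, 0],
    [0.2, 0, 0.001, 0.148, 0],
    [0.5, 0, 0.001, 0.148, 0],
    [0.5, 0, 0.001, 0.148, 0],
    [0.5, 0, 0.001, 0.148, 0],
    [0.5, 0, 0.001, 0.148, 0],
    [0.5, 0, 0.001, 0.148, 0]
  ],
  "grip_force": 15
}}

```text
time: 14.38
tool_pos: [0.45, -0.2932, 0.0501]
tool_rot: [3.142, 0.0, -0.0]
contact_force: [0.5, -0.2, -0.5]
opening: 0.0419
grip_force: 15.0
```

Request:
{"name": "step_arm", "arguments": {
  "plan": [
    [0.5, 0, 0, -0.01, 0],
    [0.5, 0, 0, -0.04, 0],
    [0.5, 0, 0, -0.08, 0],
    [0.5, 0, 0, -0.12, 0],
    [0.5, 0, 0, -0.16, 0],
    [0.5, 0, 0, -0.185, 0],
    [0.5, 0.02, -0.04, -0.185, 0],
    [0.5, 0.04, -0.085, -0.185, 0],
    [0.5, 0.065, -0.13, -0.185, 0],
    [0.5, 0.085, -0.18, -0.185, 0],
    [0.5, 0.11, -0.225, -0.185, 0],
    [0.5, 0.125, -0.26, -0.185, 0],
    [0.5, 0.1315, -0.274, -0.185, 0],
    [0.5, 0.1315, -0.274, -0.185, 0],
    [0.5, 0.1315, -0.274, -0.185, 0],
    [0.5, 0.1315, -0.274, -0.185, 0]
  ]
}}

```text
time: 16.38
tool_pos: [0.5812, -0.0205, 0.2353]
tool_rot: [3.141, 0.0, -0.002]
contact_force: [0.9, -0.4, -0.9]
opening: 0.042
grip_force: 15.0
```

```bash
python3 - <<'E'
from h import *
wrist("w7",["teal","purple","blue"])
E
```

```text
tcp [ 0.5812 -0.0205  0.2353] [ 3.1413e+00  0.0000e+00 -2.0000e-03] F [ 0.86 -0.37 -0.86] open 0.042
teal [321. 255.] [272, 204, 100, 90, 6704] ztop 0.2652 hull circle [ 0.5926 -0.0221  0.0229] ext [0.0344 0.0423] mid [ 0.5952 -0.0218]
purple [319. 183.] [282, 150, 75, 69, 3293] ztop 0.138 hull circle [ 0.5819 -0.0201  0.0294] ext [0.0468 0.0584] mid [ 0.588  -0.0198]
blue [320. 165.] [269, 133, 102, 89, 2951] ztop 0.0966 hull circle [ 0.5815 -0.02    0.0459] ext [0.0816 0.0916] mid [ 0.5864 -0.0199]
```

View pics/w7.png

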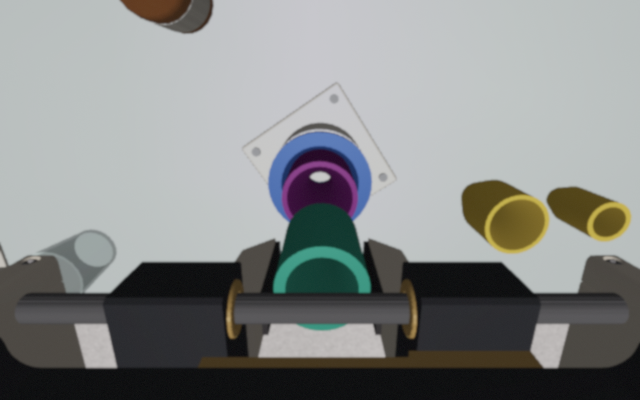

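```bash
cat >> h.py <<'E'
def rimfit(c,t,zp,r,hue,vmin):
    "bright rim pixels cast on plane z=zp, outer circle of radius r"
    h=cv2.cvtColor(c["img"],cv2.COLOR_RGB2HSV);v,u=np.nonzero(cv2.inRange(h,(hue[0],80,vmin),(hue[1],255,255)))
    P0=world(c,u,v,np.zeros(len(u)),t);P1=world(c,u,v,np.ones(len(u)),t);D=P1-P0
    W=(P0+D*((zp-P0[:,2])/D[:,2])[:,None])[:,:2]
    W=W[np.hypot(*(W-t[1][:2]).T)<r+.012];q=fitc(W);print("n",len(W),"fit free",q.round(4),"x range",W[:,0].min().round(4),W[:,0].max().round(4),"y",W[:,1].min().round(4),W[:,1].max().round(4));return W
E
python3 - <<'E'
from h import *
c=dict(np.load("pics/w7.npz"));t=(Ro.from_euler("xyz",[3.1413,0,-.002]).as_matrix(),np.array([.5812,-.0205,.2353]))
rimfit(c,t,.2645,.021,(75,95),110)
c=dict(np.load("pics/w3.npz"));t=(Ro.from_euler("xyz",[3.1412,-.0014,0]).as_matrix(),np.array([.5808,-.0185,.1214]))
rimfit(c,t,.1507,.030,(140,165),90)
E
```

```text
n 1764 fit free [ 0.5806 -0.0218  0.0188] x range 0.5606 0.6019 y -0.0424 -0.0011
n 2608 fit free [ 0.5794 -0.0197  0.0278] x range 0.5504 0.6091 y -0.0494 0.01
```

Teal is upright in the grip and centred (rim mid 0.5812,-0.0218), and the purple mouth lies at (0.5818,-0.0202). I'll correct by (0.6, 1.6) mm and lower to about 12 mm above rest.

Request:
{"name": "step_arm", "arguments": {
  "plan": [
    [0.5, 0.0006, -0.0016, 0, 0],
    [0.5, 0.0006, -0.0016, 0.015, 0],
    [0.5, 0.0006, -0.0016, 0.035, 0],
    [0.5, 0.0006, -0.0016, 0.052, 0],
    [0.5, 0.0006, -0.0016, 0.065, 0],
    [0.5, 0.0006, -0.0016, 0.073, 0],
    [0.5, 0.0006, -0.0016, 0.073, 0],
    [0.5, 0.0006, -0.0016, 0.073, 0],
    [0.5, 0.0006, -0.0016, 0.073, 0]
  ],
  "grip_force": 8
}}

```text
time: 17.55
tool_pos: [0.5825, -0.0176, 0.1628]
tool_rot: [3.141, -0.001, -0.0]
contact_force: [0.6, 0.3, -1.5]
opening: 0.0422
grip_force: 8.0
```

```bash
python3 - <<'E'
from h import *
c,t=wrist("w8",["teal","purple","blue"])
rimfit(c,t,t[1][2]+.0292,.021,(75,95),110)
E
```

```text
tcp [ 0.5825 -0.0176  0.1628] [ 3.1413e+00 -1.3000e-03 -1.0000e-04] F [ 0.56  0.26 -1.47] open 0.0422
teal [321. 255.] [272, 204, 100, 90, 6784] ztop 0.1928 hull circle [ 0.5936 -0.0188  0.0232] ext [0.0341 0.0425] mid [ 0.5967 -0.0189]
purple [325. 201.] [274, 169, 100, 83, 3263] ztop 0.1382 hull circle [ 0.5828 -0.0201  0.0289] ext [0.0376 0.058 ] mid [ 0.5928 -0.02  ]
blue [323. 185.] [258, 148, 131, 94, 4566] ztop 0.0966 hull circle [ 0.5819 -0.0201  0.0461] ext [0.0673 0.0922] mid [ 0.5942 -0.02  ]
n 1777 fit free [ 0.5818 -0.0189  0.0188] x range 0.5619 0.6031 y -0.0395 0.0017
```

Request:
{"name": "step_arm", "arguments": {
  "plan": [
    [0.5, -0.0003, 0.0011, 0, 0],
    [0.5, -0.0003, 0.0011, 0.003, 0],
    [0.5, -0.0003, 0.0011, 0.006, 0],
    [0.5, -0.0003, 0.0011, 0.008, 0],
    [0.5, -0.0003, 0.0011, 0.0095, 0],
    [0.5, -0.0003, 0.0011, 0.0095, 0],
    [0.5, -0.0003, 0.0011, 0.0095, 0]
  ]
}}

```text
time: 18.48
tool_pos: [0.5819, -0.0187, 0.1527]
tool_rot: [3.141, -0.0, -0.0]
contact_force: [0.4, -0.1, -1.2]
opening: 0.0421
grip_force: 8.0
```

```bash
python3 - <<'E'
from h import *
c,t=wrist("w9",["teal","purple","blue"])
rimfit(c,t,t[1][2]+.0292,.021,(75,95),110)
E
```

```text
tcp [ 0.5819 -0.0187  0.1527] [ 3.1415e+00 -2.0000e-04 -2.0000e-04] F [ 0.35 -0.09 -1.19] open 0.0421
teal [321. 255.] [272, 204, 100, 90, 6776] ztop 0.1827 hull circle [ 0.5934 -0.0201  0.0229] ext [0.0345 0.0425] mid [ 0.5957 -0.02  ]
purple [322. 203.] [270, 172, 105, 79, 3275] ztop 0.1381 hull circle [ 0.5831 -0.0201  0.0286] ext [0.0281 0.0578] mid [ 0.5974 -0.0202]
blue [322. 188.] [253, 149, 138, 94, 4895] ztop 0.0965 hull circle [ 0.5819 -0.02    0.0461] ext [0.0649 0.0922] mid [ 0.5958 -0.0201]
n 1775 fit free [ 0.5813 -0.02    0.0188] x range 0.5613 0.6026 y -0.0406 0.0006
```

Concentric. About 2.6 mm remain by both measures (44.6 mm stand out against 42 mm).

Request:
{"name": "step_arm", "arguments": {
  "plan": [
    [0.5, 0, 0, 0.0006, 0],
    [0.5, 0, 0, 0.0012, 0],
    [0.5, 0, 0, 0.0016, 0],
    [0.5, 0, 0, 0.0016, 0],
    [0.5, 0, 0, 0.0016, 0]
  ]
}}

```text
time: 19.15
tool_pos: [0.5818, -0.0188, 0.151]
tool_rot: [3.141, 0.0, -0.0]
contact_force: [0.1, -0.7, -2.2]
opening: 0.0423
grip_force: 8.0
```

Request:
{"name": "step_arm", "arguments": {
  "plan": [
    [0.5, 0, 0, 0.0003, 0],
    [0.5, 0, 0, 0.0006, 0],
    [0.5, 0, 0, 0.0006, 0],
    [0.5, 0, 0, 0.0006, 0]
  ]
}}

```text
time: 19.65
tool_pos: [0.5818, -0.0188, 0.1504]
tool_rot: [3.141, 0.0, -0.0]
contact_force: [-1.0, -0.7, 0.5]
opening: 0.0418
grip_force: 8.0
```

```bash
python3 - <<'E'
from h import *
c,t=wrist("w10",["teal","purple","blue"])
E
```

```text
tcp [ 0.5818 -0.0188  0.1504] [ 3.1414e+00  0.0000e+00 -2.0000e-04] F [-0.96 -0.72  0.51] open 0.0418
teal [321. 255.] [272, 205, 100, 89, 6762] ztop 0.1804 hull circle [ 0.593  -0.0198  0.023 ] ext [0.0345 0.0425] mid [ 0.5959 -0.02  ]
purple [322. 203.] [269, 172, 106, 79, 3284] ztop 0.138 hull circle [ 0.5829 -0.02    0.0288] ext [0.0276 0.0576] mid [ 0.5979 -0.0201]
blue [322. 188.] [253, 150, 138, 93, 4969] ztop 0.0965 hull circle [ 0.5819 -0.02    0.046 ] ext [0.0641 0.0923] mid [ 0.5958 -0.0201]
```

Request:
{"name": "step_arm", "arguments": {
  "plan": [
    [0.5, 0, 0, 0.0002, 0],
    [0.5, 0, 0, 0.0004, 0],
    [0.5, 0, 0, 0.0004, 0],
    [0.5, 0, 0, 0.0004, 0]
  ]
}}

```text
time: 20.2
tool_pos: [0.5818, -0.0188, 0.1501]
tool_rot: [3.141, -0.0, -0.0]
contact_force: [-1.5, -1.8, 0.5]
opening: 0.042
grip_force: 8.0
```

Contact is showing (Fz has risen from about -1.2 to +0.5). Release and retreat straight up.

Request:
{"name": "step_arm", "arguments": {
  "plan": [
    [0.5, 0, 0, 0, 0],
    [0, 0, 0, 0, 0],
    [-0.1, 0, 0, 0, 0],
    [-0.5, 0, 0, 0, 0],
    [-0.5, 0, 0, 0, 0],
    [-0.5, 0, 0, 0, 0],
    [-0.5, 0, 0, -0.02, 0],
    [-0.5, 0, 0, -0.05, 0],
    [-0.5, 0, 0, -0.09, 0],
    [-1, 0, 0, -0.12, 0],
    [-1, -0.03, 0, -0.12, 0],
    [-1, -0.06, 0, -0.12, 0],
    [-1, -0.06, 0, -0.12, 0],
    [-1, -0.06, 0, -0.12, 0],
    [-1, -0.06, 0, -0.12, 0]
  ]
}}

```text
time: 22.08
tool_pos: [0.5226, -0.0188, 0.2698]
tool_rot: [3.142, -0.0, -0.0]
contact_force: [-0.2, -1.2, -1.2]
opening: 0.0917
grip_force: 0.0
```

```bash
python3 - <<'E'
from h import *
wrist("w11",["teal","purple","blue"])
c=ring("scene11","scene",{"purple":[.58,-.02],"blue":[.58,-.02],"teal":[.58,-.02]})
w=cv2.imread("pics/w11.png")
cv2.imwrite("pics/c11.png",np.hstack([cv2.resize(c["img"][110:260,220:380,::-1],(400,375),interpolation=cv2.INTER_CUBIC),cv2.resize(w[:,120:520],(375,375))]))
E
```

```text
tcp [ 0.5226 -0.0188  0.2698] [ 3.1415e+00 -2.0000e-04 -2.0000e-04] F [-0.17 -1.2  -1.21] open 0.0917
teal [322. 123.] [293, 92, 58, 60, 2378] ztop 0.1804 hull circle [ 0.5818 -0.02    0.0206] ext [0.0407 0.0409] mid [ 0.5817 -0.02  ]
purple [322. 101.] [286, 81, 72, 67, 1055] ztop 0.1384 hull circle [ 0.5815 -0.0199  0.0295] ext [0.0532 0.059 ] mid [ 0.5841 -0.0199]
blue [322. 106.] [273, 63, 98, 100, 3262] ztop 0.0967 hull circle [ 0.5813 -0.02    0.0458] ext [0.0914 0.0918] mid [ 0.5811 -0.0198]
scene purple 110 ztop 0.1405 circ [ 0.5819 -0.0195  0.0289] mid [ 0.5828 -0.019 ] [0.053 0.059]
scene blue 348 ztop 0.0982 circ [ 0.5811 -0.0195  0.0461] mid [ 0.5808 -0.0196] [0.093 0.092]
scene teal 349 ztop 0.1801 circ [ 0.581  -0.0194  0.0209] mid [ 0.5806 -0.0196] [0.044 0.041]
```

View pics/c11.png

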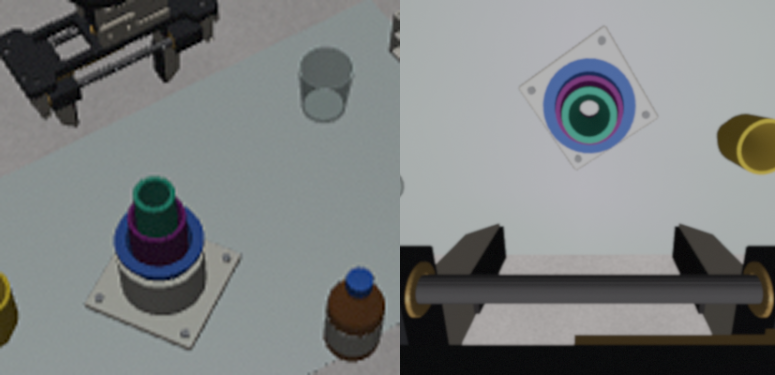

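Both sleeves are nested upright and concentric: teal at (153,190) px and purple at (158,230) px in the left view. They stand out about 42 mm each, the socket is still at 95 mm, and the gripper is clear.

```bash
python3 -c "
from cell import *
print(hand_in())"
```

```text
the job is handed in; nothing more can be done
None
```

The job is handed in: the purple sleeve rests loosely in the blue socket and the teal one in the purple, both released upright with about 42 mm showing each. The socket is still up, and I left the rack, beaker, bottle and yellow look-alikes alone.

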